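# Hang the guard door on the gear housing

### The arm

A 6-joint arm with a two-finger parallel gripper is mounted at the origin on a cart in front of the work surface, level with it; the furniture and walls round the work are solid. World frame = base frame: x ahead of the robot, y to its left, z up, the work surface at z = 0. Lengths are in m, angles in rad, forces in N, time in s.
With the tool pointing down it reaches from about 0.425 to 1.125 m from the base axis. Payload 14.9 kg.
Tool frame: the origin (TCP) lies midway between the tips of the shut fingers; the grasp point (between the pads) lies 19 mm behind it; z points along the fingers, y is the line along which they close (so a half turn about z gives the same grasp; the last joint's range is limited). The gripper opens to 91 mm and grips with 3 to 60 N. Pads are 32 mm wide; open, the fingers measure 118 mm over their backs; the gripper's body (76 mm by 178 mm) begins 60 mm behind the grasp point.
Start: joints at [1.307, 0.379, 1.734, -0, 1.028, -0.033], TCP at [0.16, 0.681, 0.214] pointing down, gripper open.
Joint ranges: [-2.77, 2.77], [-0.74, 2.19], [0, 2.66], [-1.06, 4.2], [0.31, 2.87], [-3.08, 3.08]. Speed limits (rad/s): [1.89, 1.89, 2.39, 3.14, 3.14, 3.14].

### API

Orientations are given as a 3x3 rotation matrix whose columns are the frame's x, y, z axes.
In Python, from station import * gives the robot as it stands.
- The arm moves only by the tool jog_arm, never from a script. Its argument "commands" is a list of rows, each a list of 7 numbers: the shift along the tool's x, y, z in cm, then the turn, a rotation vector about the tool's x, y, z in degrees, then the finger opening in cm, from 0 to 9.12. A call has exactly 5 rows; each row is the pose to reach, as a shift and turn from the pose commanded when the call began, along the tool's axes at that moment; what a row does not reach only later rows make up. A row lasts 1/10 s, in which the tool goes at most 50 mm and 8.59 degrees, less where a joint would pass 70% of its speed; a pose out of reach is approached as far as the arm can. A call with a gripper value outside its range is refused whole. The fingers move at their own pace and stop on an object; the grip force is fixed at half the most. Time passes only in rows, so rows that repeat a pose let the fingers close, or fill a call up. It gives the time, the measured TCP pose, the force, the opening and the grip force at its end, in the units of the state.
- read_state(): the state, without advancing time (a new reading comes with each control period).
- snapshot(name): name is "scene" or "side" or "wrist"; returns a dict with "color" (480x640x3 uint8, red, green, blue), "range_z" (480x640 float32, m along the optical axis (not along the pixel's ray), 0 where there is no reading), "fx", "fy", "cx", "cy" (pixels), "cam_to_world" (4x4, takes a point from camera to world coordinates); the wrist camera has in their place "tool_from_camera" (4x4, takes a point from camera to tool coordinates, whose origin is the TCP and whose axes are the flange's). Camera axes: x right, y up, looking along -z (the intrinsics and any distortion apply to the point x, -y, -z); pixel columns grow to the right and rows downward; lengths in m; the calibration is good to about 2 mm. A picture is of the moment at which its call begins: read the wrist's pose just before it.
- close_job(): hands the job in; it is judged then, once.
The state is a dict: "time_s": time; "joint_pos": joint angles; "qd": joint speeds; "tau": joint torques, N m; "position": TCP position; "tcp_rot": TCP orientation; "wrist_force": force on the tool from outside, world axes, zero at the start; "ft_torque": the same for the moment, N m; "width": opening from 0.0 (shut) to 1.0 (fully open); "gripper_force": force on a finger pad.
Only numpy, scipy, OpenCV 4.12 (cv2) and the standard library are available. Lean on these libraries where they do the work, as an engineer would, in place of code of your own. Each camera call takes 0.05 s, during which the arm holds its last target. There are 200 camera calls.

### The job

Take the guard door out of its rack and hang it on the gear housing's two hinge pins, holding it swung open (about square to the housing's front) as you lower it gently until both knuckles sit fully down on their lugs. Then swing the hung door shut until it rests against the rubber stop. Do not force anything against the housing, and leave the tape measure, brass filler neck and flux tin where they are.

Things in the scene. Friction and masses are not known exactly. Their poses are not given: they have to be found in the camera images.
- door_mid (a point): Guard door, loose, about 0.3 kg: grey steel panel 12 mm thick, 140 wide, 150 high, upright in the rack. Point: middle of the panel (75 mm below its plain upper edge, which is gripped from above). Axes: z up; y along the width to the hinge edge; the front face with louvres looks to -x. A black knob stands 14 mm out of the front at y = -52, at mid-height.
- knuckle (a point): Lower end of the door's lower knuckle, on its axis: 92 mm toward +y and 55 mm below door_mid, axes as door_mid. Two steel knuckles, joined to the panel by short straps, share this upright axis: each 24 mm across, 22 high, bore 10.4 mm, open at both ends; the upper one starts 88 mm higher.
- door_edge (a point): Point on the back (+x) face of the door panel, 7 mm from the free edge (63 mm toward -y from door_mid), at mid-height; it meets the rubber stop when the door is shut. Axes as door_mid.
- housing: Grey gear housing, fixed, 110 deep (x), 150 wide (y), 189 high, origin under its centre; open front looks to -x. A hood 184 to 189 mm up juts 15 mm past the front over the shut door, so the door goes onto the pins only when swung open. Shut, the door has the housing's yaw; open square, that yaw minus 1.57 (free edge toward -x, front face toward +y).
- hinge (a point): Nominal hinge axis at the +y side of the housing's front, level with the top of the lower lug (45 mm up); axes as housing. A pin 8 mm thick rises 18 mm from it, with a round (ball) end. Pins are rigid but on a clamped adjustable carrier: their true axis lies up to 6 mm off this point in x and in y (not measured; heights exact). Seated, door_mid is 55 mm above this point (let go, it sags 3 mm).
- hinge_upper (a point): Nominal hinge axis level with the top of the upper lug, 88 mm above hinge; a like pin stands on it, on the same true axis as the lower one (same unmeasured offset). Lugs are 22 mm round, 10 thick, carried from the +x side; so the lower knuckle must come in sideways, e.g. level from -x, between the lower pin's tip and the upper lug (60 mm apart) before it is lowered.
- stop (a point): Centre of the face of the rubber stop, 12 mm round, on the front of the housing near its -y edge, axes as the housing's; the shut door's back face touches it here (100 mm above the bench).
- rack: Wooden rack, fixed, 130 by 80 mm base with two cheeks 48 mm high forming a slot 15 mm wide and 36 deep along its x axis; the door stands in it on the slot floor 12 mm above the bench, knuckle end toward +x. Origin under its centre on the bench.
- tape: Yellow tape measure, bystander, 36x82x64 mm, origin under its centre.
- neck: Brass filler neck with a short side tube, bystander, 59x70 mm, 33 high, origin under its centre.
- tin: Open flux tin, bystander, 69 mm round, 62 high, origin under its centre.

How it is judged:
By the outcome, as a careful person would: the job done as asked, in the order asked, and still so for the second after the job is handed in, with the robot touching nothing.
It also fails if it takes over 72 s, if anything falls off the work surface, if the arm or the gripper's body presses on something with over 40 N, if the wrist force passes 120 N, or if a joint passes its speed limit or range.

## Working session

There is one attempt and no reset: what is moved stays moved. The work goes in short steps, Python scripts to look and compute and a tool call to move; the robot and the scene stay as the last step left them, time stands still between calls to the robot, and variables do not carry over. Pictures are saved under pics/ and viewed, at most 10 in all, crops included, and the job is handed in when it is done.

Besides the shell and the picture viewer there is one more tool, called after ">>>" as a command line: name --pt "numbers of a row" for each row, then --argument value for the rest. jog_arm: Moves the arm, as the interface text tells. Its arguments: {"type":"object","properties":{"commands":{"type":"array"}},"required":["commands"]}

```bash
ls; mkdir -p pics
python3 - <<'E'
from station import *
import cv2,numpy as np,pickle
d={}
for n in("scene","side"):
    s=snapshot(n); d[n]=s
    cv2.imwrite(f"pics/{n}0.png",s["color"][:,:,::-1])
    print(n,s["fx"],s["fy"],s["cx"],s["cy"],np.round(s["cam_to_world"],3).tolist(),[k for k in s])
pickle.dump(d,open("s0.pkl","wb"))
s=read_state();print({k:np.round(v,3).tolist() for k,v in s.items()})
E
```

```text
pics
scene 612.0226386767209 612.0226386767209 320.87477817871957 247.032592736681 [[0.838, 0.282, -0.468, -0.122], [-0.546, 0.452, -0.706, -1.086], [0.012, 0.846, 0.532, 0.91], [0.0, 0.0, 0.0, 1.0]] ['color', 'range_z', 'fx', 'fy', 'cx', 'cy', 'cam_to_world']
side 439.39723292166474 439.39723292166474 322.57161479852857 243.59764753298415 [[-0.965, 0.152, -0.214, 0.329], [-0.262, -0.568, 0.78, 0.77], [-0.004, 0.809, 0.588, 0.709], [0.0, 0.0, 0.0, 1.0]] ['color', 'range_z', 'fx', 'fy', 'cx', 'cy', 'cam_to_world']
{'time_s': 0.1, 'joint_pos': [1.307, 0.379, 1.735, 0.0, 1.029, -0.033], 'qd': [-0.0, -0.001, -0.002, 0.0, 0.001, 0.0], 'tau': [-0.002, -76.504, -43.529, 0.065, 0.04, -0.0], 'position': [0.16, 0.681, 0.213], 'tcp_rot': [[-0.973, 0.229, -0.0], [0.229, 0.973, -0.001], [0.0, -0.001, -1.0]], 'wrist_force': [-0.24, 0.044, -0.234], 'ft_torque': [-0.044, -0.039, 0.029], 'gripper_force': 0.0, 'width': 1.002}
```

View pics/scene0.png

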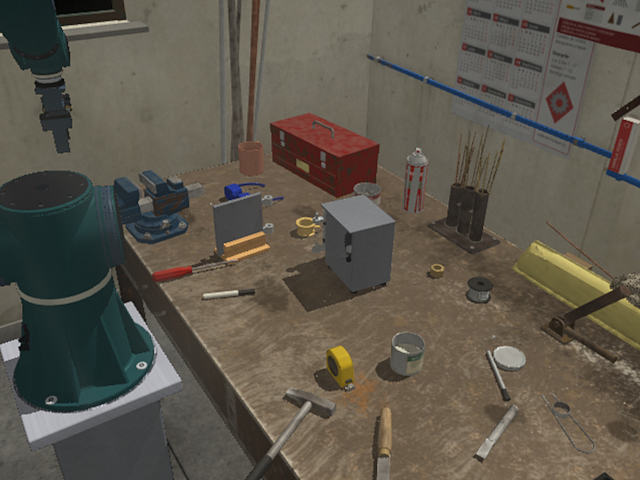

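View pics/side0.png

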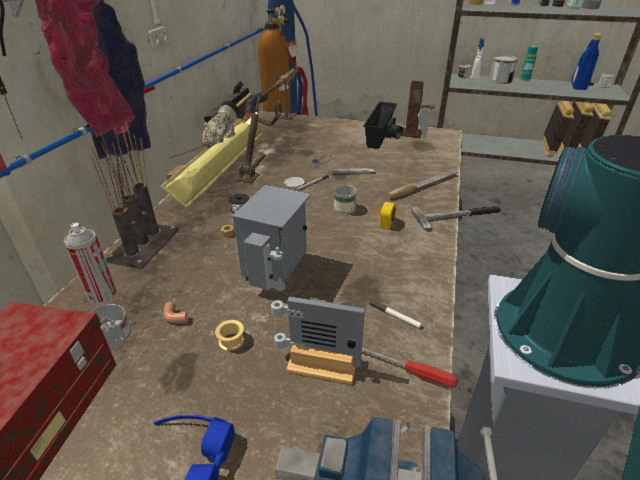

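The scene view shows the door at about (238,222) in its rack and the housing at (358,245). In the side view the louvres face +y, the knuckles are at (280,308) and (282,338), and the hinge lugs are at about (275,255). Next I'll measure with the range data.

```bash
cat > h.py <<'E'
import numpy as np,cv2
def cloud(s,T=None):
    T=s["cam_to_world"] if T is None else T
    v,u=np.mgrid[0:480,0:640]; z=s["range_z"]
    P=np.stack([(u-s["cx"])/s["fx"]*z,-(v-s["cy"])/s["fy"]*z,-z],-1)
    W=P@T[:3,:3].T+T[:3,3]; W[z<=0]=np.nan
    return W
def rect(p):
    r=cv2.minAreaRect((p*1000).astype(np.float32)); return r, cv2.boxPoints(r).round(1).tolist()
E
python3 - <<'E'
from h import *
import pickle
d=pickle.load(open("s0.pkl","rb"))
for n,boxes in dict(scene=dict(door=(205,185,285,265),hous=(310,185,405,300)),side=dict(door=(265,290,370,385),hous=(230,180,315,295))).items():
    W=cloud(d[n])
    for k,(a,b,c,e) in boxes.items():
        p=W[b:e,a:c].reshape(-1,3); p=p[~np.isnan(p[:,0])]
        if k=="hous":
            t=p[abs(p[:,2]-.189)<.005]; print(n,k,"top z",np.median(t[:,2]),len(t),rect(t[:,:2]))
            q=p[(p[:,2]>.03)&(p[:,2]<.175)]
            print("  range",np.percentile(q,[1,50,99],axis=0).round(3).tolist())
        else:
            t=p[(p[:,2]>.06)&(p[:,2]<.175)]
            print(n,k,"max z",np.percentile(t[:,2],99.5),rect(t[:,:2]))
            t=t[t[:,2]<.15]; m=np.median(t,0); t=t[abs(t[:,1]-m[1])<.02]
            f=np.polyfit(t[:,0],t[:,1],1)
            for _ in range(8):
                r=t[:,1]-np.polyval(f,t[:,0]); g=abs(r-np.median(r))<.004; f=np.polyfit(t[g,0],t[g,1],1)
            print("  face yaw",np.arctan(f[0]),"y at .6",np.polyval(f,.6),"x range",np.percentile(t[g,0],[0.5,99.5]),g.sum(),len(t))
        f=W[:,:,2]; 
    w=W[300:330,200:400].reshape(-1,3) if n=="scene" else W[300:330,380:420].reshape(-1,3)
    print("bench z",np.nanmedian(w[:,2]))
    x,y,w_,h_=(180,160,250,160) if n=="scene" else (220,170,170,220)
    cv2.imwrite(f"pics/{n}c.png",cv2.resize(d[n]["color"][y:y+h_,x:x+w_,::-1],None,fx=3,fy=3,interpolation=cv2.INTER_CUBIC)[:600,:800])
E
```

```text
scene door max z 0.16492370881536397 (((490.8189697265625, 215.29214477539062), (174.3440704345703, 28.282550811767578), 1.787822961807251), [[403.20001220703125, 226.6999969482422], [404.1000061035156, 198.39999389648438], [578.4000244140625, 203.89999389648438], [577.5, 232.10000610351562]])
  face yaw 0.037664886171029976 y at .6 0.2159604991456029 x range [0.40494392 0.57397504] 1221 1541
scene hous top z 0.18918394491135965 1648 (((671.8521728515625, -43.220481872558594), (164.2617645263672, 129.59329223632812), 83.51974487304688), [[598.2000122070312, -117.5], [727.0, -132.10000610351562], [745.5, 31.100000381469727], [616.7000122070312, 45.70000076293945]])
  range [[0.614, -0.126, 0.031], [0.665, -0.112, 0.088], [0.983, 0.341, 0.172]]
bench z 0.0002534135412390337
side door max z 0.1626968538876297 (((493.1023254394531, 221.56008911132812), (28.759931564331055, 173.58743286132812), 89.12120819091797), [[406.1000061035156, 208.5], [579.7000122070312, 205.89999389648438], [580.0999755859375, 234.60000610351562], [406.5, 237.3000030517578]])
  face yaw 0.04338698813148418 y at .6 0.22905544371392034 x range [0.40669221 0.57488028] 2549 2739
side hous top z 0.1882700387821271 1945 (((671.2645874023438, -42.93665313720703), (159.75779724121094, 126.95575714111328), 83.19271850585938), [[598.7999877929688, -114.69999694824219], [724.7999877929688, -129.8000030517578], [743.7999877929688, 28.899999618530273], [617.7000122070312, 43.900001525878906]])
  range [[0.616, -0.292, 0.032], [0.662, 0.036, 0.099], [0.893, 0.076, 0.173]]
bench z -0.0005055270239633369
```

View pics/sidec.png

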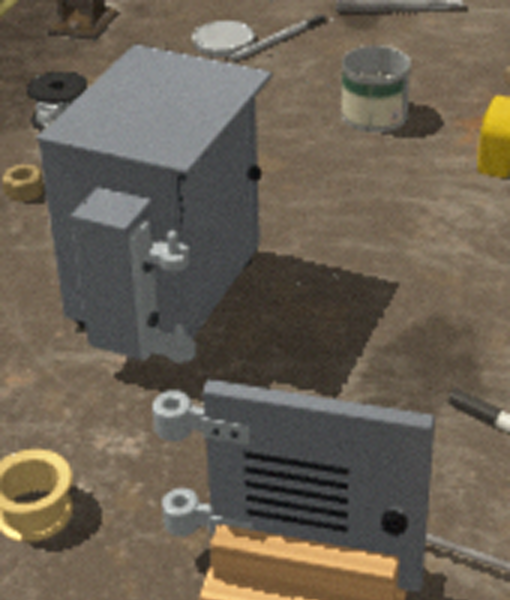

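The side crop shows the upper pin and lug at about crop (172,245), the lower lug at (178,345), and the knuckle bores at (172,402) and (180,497). The housing yaw is about -0.116 and the door face yaw about +0.04. One more measurement before moving: lugs, knuckles and the wrist camera mount.

Run:
```python
from station import *
from h import *
import pickle
d=pickle.load(open("s0.pkl","rb"))
np.set_printoptions(precision=4,suppress=True)
s=snapshot("wrist"); print(s["tool_from_camera"],s["fx"],s["cx"],s["cy"])
W=cloud(d["side"])
def sel(n,box,z0,z1):
    a,b,c,e=box; p=cloud(d[n])[b:e,a:c].reshape(-1,3); return p[(p[:,2]>z0)&(p[:,2]<z1)]
p=sel("side",(264,244,286,262),.128,.137); print("upper lug top",len(p),p.mean(0),p.min(0),p.max(0))
p=sel("side",(270,244,284,252),.139,.156); print("pin",len(p),p.mean(0),p.min(0),p.max(0))
p=sel("side",(264,275,288,294),.03,.049); print("low lug",len(p),p.mean(0),p.min(0),p.max(0))
p=sel("side",(268,298,286,320),.137,.147); print("upper knuckle top",len(p),p.mean(0),p.min(0),p.max(0))
for n in("scene","side"):
  c=d[n]["color"].astype(int); W=cloud(d[n]); hsv=cv2.cvtColor(d[n]["color"],cv2.COLOR_RGB2HSV)
  print(n)
  # bench obstacles in region: heights on a coarse grid
  g={}
  for q in W.reshape(-1,3):
    if q[2]>.02 and .1<q[0]<.75 and -.3<q[1]<.7:
      k=(round(q[0]/.05),round(q[1]/.05)); g[k]=max(g.get(k,0),q[2])
  print({(round(k[0]*.05,2),round(k[1]*.05,2)):round(v,2) for k,v in sorted(g.items()) if v>.04})
```

```text
[[-0.0015  0.9637  0.2669  0.0757]
 [ 1.      0.0017 -0.0007  0.0007]
 [-0.0011  0.2669 -0.9637 -0.1709]
 [ 0.      0.      0.      1.    ]] 349.32298723202086 318.643202010251 240.3117504408547
upper lug top 136 [0.6348 0.0611 0.1321] [0.6134 0.0309 0.128 ] [0.6523 0.0773 0.1369]
pin 17 [0.6233 0.0665 0.1453] [0.6206 0.0615 0.1391] [0.6272 0.0709 0.151 ]
low lug 196 [0.6376 0.0615 0.0411] [0.6135 0.0203 0.0304] [0.6606 0.0764 0.0485]
upper knuckle top 106 [0.5665 0.223  0.1407] [0.5515 0.2092 0.1372] [0.5799 0.2339 0.1435]
scene
{(0.1, -0.1): np.float64(0.38), (0.1, -0.05): np.float64(0.4), (0.1, 0.0): np.float64(0.4), (0.1, 0.3): np.float64(0.67), (0.1, 0.35): np.float64(0.67), (0.1, 0.4): np.float64(0.63), (0.1, 0.45): np.float64(0.59), (0.1, 0.5): np.float64(0.56), (0.1, 0.55): np.float64(0.53), (0.1, 0.6): np.float64(0.48), (0.1, 0.65): np.float64(0.48), (0.1, 0.7): np.float64(0.45), (0.15, 0.0): np.float64(0.38), (0.15, 0.35): np.float64(0.66), (0.15, 0.4): np.float64(0.65), (0.15, 0.45): np.float64(0.64), (0.15, 0.5): np.float64(0.59), (0.15, 0.55): np.float64(0.54), (0.15, 0.
[... 3317 characters left out ...]
p.float64(0.19), (0.6, 0.0): np.float64(0.19), (0.6, 0.05): np.float64(0.19), (0.6, 0.1): np.float64(0.13), (0.6, 0.2): np.float64(0.14), (0.6, 0.25): np.float64(0.14), (0.6, 0.4): np.float64(0.05), (0.6, 0.45): np.float64(0.05), (0.6, 0.5): np.float64(0.05), (0.65, -0.1): np.float64(0.19), (0.65, -0.05): np.float64(0.19), (0.65, 0.0): np.float64(0.19), (0.65, 0.05): np.float64(0.19), (0.65, 0.1): np.float64(0.15), (0.7, -0.1): np.float64(0.19), (0.7, -0.05): np.float64(0.19), (0.7, 0.0): np.float64(0.19), (0.7, 0.05): np.float64(0.19), (0.7, 0.1): np.float64(0.12), (0.75, -0.1): np.float64(0.19), (0.75, -0.05): np.float64(0.19), (0.75, 0.0): np.float64(0.19), (0.75, 0.05): np.float64(0.19)}
```

>>> jog_arm --pt "-10 -9 -5 0 0 -8 9" --pt "-20 -18 -5 0 0 -15.5 9" --pt "-20 -18 -5 0 0 -15.5 9" --pt "-20 -18 -5 0 0 -15.5 9" --pt "-20 -18 -5 0 0 -15.5 9"

```text
time_s: 0.65
position: [0.3004, 0.4786, 0.2605]
tcp_rot: [[-0.999, -0.04, -0.0], [-0.04, 0.999, -0.0], [0.0, -0.0, -1.0]]
wrist_force: [0.6, 0.8, 0.4]
width: 0.989
gripper_force: 0.0
```

>>> jog_arm --pt "-2.5 -4 0 0 0 8.5 9" --pt "-5.5 -9 0 0 0 17 9" --pt "-8.5 -14 0 0 0 25.5 9" --pt "-12 -19 0 0 0 34 9" --pt "-16.5 -23.5 0 0 0 42.5 9"

```text
time_s: 1.15
position: [0.446, 0.2795, 0.2605]
tcp_rot: [[-0.76, 0.65, 0.0], [0.65, 0.76, 0.0], [0.0, 0.0, -1.0]]
wrist_force: [0.8, -0.2, 0.4]
width: 0.989
gripper_force: 0.0
```

>>> jog_arm --pt "0 0 0 0 0 42.5 9" --pt "0 0 0 0 0 42.5 9" --pt "0 0 0 0 0 42.5 9" --pt "0 0 0 0 0 42.5 9" --pt "0 0 0 0 0 42.5 9"

```text
time_s: 1.65
position: [0.4455, 0.2815, 0.2602]
tcp_rot: [[-0.12, 0.993, -0.0], [0.993, 0.12, -0.0], [-0.0, -0.0, -1.0]]
wrist_force: [0.3, 0.5, -0.4]
width: 0.986
gripper_force: 0.0
```

>>> jog_arm --pt "0 0 0 0 0 42.5 9" --pt "0 0 0 0 0 42.5 9" --pt "0 0 0 0 0 42.5 9" --pt "0 0 0 0 0 42.5 9" --pt "0 0 0 0 0 42.5 9"

```text
time_s: 2.15
position: [0.4454, 0.2815, 0.2602]
tcp_rot: [[0.582, 0.813, -0.0], [0.813, -0.582, -0.0], [-0.0, -0.0, -1.0]]
wrist_force: [-0.3, -0.3, -0.8]
width: 0.985
gripper_force: 0.0
```

>>> jog_arm --pt "0 0 0 0 0 42.5 9" --pt "0 0 0 0 0 42.5 9" --pt "0 0 0 0 0 42.5 9" --pt "0 0 0 0 0 42.5 9" --pt "0 0 0 0 0 42.5 9"

```text
time_s: 2.65
position: [0.4454, 0.2815, 0.2602]
tcp_rot: [[0.978, 0.207, -0.0], [0.207, -0.978, -0.0], [-0.0, 0.0, -1.0]]
wrist_force: [0.4, 0.2, 0.3]
width: 0.988
gripper_force: 0.0
```

>>> jog_arm --pt "0 0 0 0 0 10 9" --pt "0 0 0 0 0 10 9" --pt "0 0 0 0 0 10 9" --pt "0 0 0 0 0 10 9" --pt "0 0 0 0 0 10 9"

```text
time_s: 3.15
position: [0.4456, 0.2816, 0.2603]
tcp_rot: [[0.999, 0.042, -0.0], [0.042, -0.999, -0.0], [-0.0, 0.0, -1.0]]
wrist_force: [-0.2, -1.1, -0.2]
width: 0.987
gripper_force: 0.0
```

>>> jog_arm --pt "2.8 6.5 0 0 0 0 9" --pt "2.8 6.5 0 0 0 0 9" --pt "2.8 6.5 0 0 0 0 9" --pt "2.8 6.5 0 0 0 0 9" --pt "2.8 6.5 0 0 0 0 9"

```text
time_s: 3.65
position: [0.4759, 0.2183, 0.2604]
tcp_rot: [[0.999, 0.041, -0.0], [0.041, -0.999, 0.0], [-0.0, -0.0, -1.0]]
wrist_force: [-0.2, -0.2, -0.3]
width: 0.984
gripper_force: 0.0
```

```bash
cat >> h.py <<'E'
def wr(name=None):
    from station import read_state,snapshot
    st=read_state(); s=snapshot("wrist")
    T=np.eye(4); T[:3,:3]=st["tcp_rot"]; T[:3,3]=st["position"]; T=T@np.array(s["tool_from_camera"])
    if name: cv2.imwrite(f"pics/{name}.png",s["color"][:,:,::-1])
    return st,s,T,cloud(s,T)
E
python3 - <<'E'
from h import *
np.set_printoptions(precision=4,suppress=True)
st,s,T,W=wr("w1"); print(st["position"],np.arctan2(st["tcp_rot"][1][0],st["tcp_rot"][0][0]))
p=W.reshape(-1,3)
t=p[(p[:,2]>.157)&(p[:,2]<.17)&(abs(p[:,1]-.217)<.04)&(p[:,0]<.58)]
print("top edge",np.median(t,0),len(t),rect(t[:,:2]))
t=p[(p[:,2]>.135)&(p[:,2]<.15)&(abs(p[:,1]-.217)<.04)&(p[:,0]<.6)&(p[:,0]>.553)]
print("knuckle",np.median(t,0),len(t),rect(t[:,:2]))
E
```

```text
[0.4759 0.2183 0.2604] 0.04061580970025603
top edge [0.4858 0.2189 0.162 ] 2457 (((477.12933349609375, 218.70553588867188), (135.56756591796875, 11.962776184082031), 2.588386058807373), [[409.1000061035156, 221.60000610351562], [409.70001220703125, 209.6999969482422], [545.0999755859375, 215.8000030517578], [544.5999755859375, 227.6999969482422]])
knuckle [0.5663 0.2222 0.1419] 623 (((566.83642578125, 222.33319091796875), (23.029502868652344, 22.9549617767334), 49.271705627441406), [[550.5999755859375, 221.10000610351562], [568.0, 206.10000610351562], [583.0, 223.60000610351562], [565.7000122070312, 238.5]])
```

View pics/w1.png

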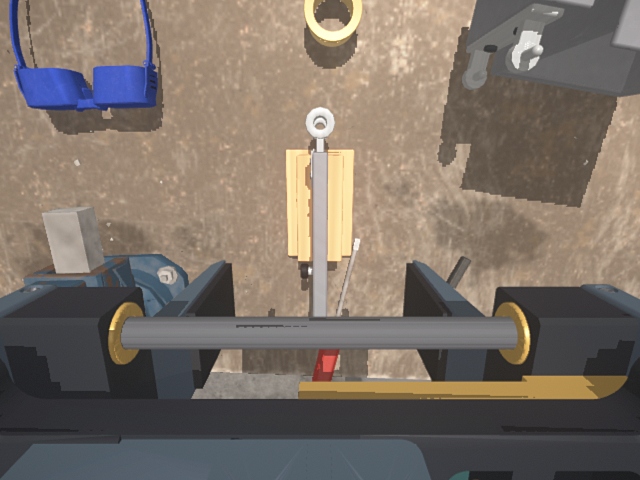

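The view shows the door's top edge as a vertical bar at column 320, the upper knuckle ring at (320,123), and the hinge lug with its pin at (526,50). Everything lines up with the tool, so I'll descend and grip.

>>> jog_arm --pt "-0.1 0 4 0 0 0 6" --pt "-0.1 0 8 0 0 0 5" --pt "-0.1 0 11 0 0 0 4" --pt "-0.1 0 13 0 0 0 4" --pt "-0.1 0 13 0 0 0 4"

```text
time_s: 4.2
position: [0.4733, 0.2177, 0.1279]
tcp_rot: [[0.999, 0.041, -0.004], [0.041, -0.999, -0.002], [-0.004, 0.002, -1.0]]
wrist_force: [0.9, -0.1, 1.3]
width: 0.579
gripper_force: 0.0
```

>>> jog_arm --pt "0 0 0 0 0 0 0.6" --pt "0 0 0 0 0 0 0.6" --pt "0 0 0 0 0 0 0.6" --pt "0 0 0 0 0 0 0.6" --pt "0 0 0 0 0 0 0.6"

```text
time_s: 4.7
position: [0.4754, 0.2178, 0.1309]
tcp_rot: [[0.999, 0.04, 0.001], [0.04, -0.999, 0.0], [0.001, -0.0, -1.0]]
wrist_force: [-0.2, -0.9, -0.2]
width: 0.144
gripper_force: 0.0
```

>>> jog_arm --pt "0 0 0 0 0 0 0.6" --pt "0 0 0 0 0 0 0.6" --pt "0 0 -0.3 0 0 0 0.6" --pt "0 0 -0.6 0 0 0 0.6" --pt "0 0 -1 0 0 0 0.6"

```text
time_s: 5.2
position: [0.4748, 0.2176, 0.1404]
tcp_rot: [[0.999, 0.04, -0.001], [0.04, -0.999, -0.0], [-0.001, 0.0, -1.0]]
wrist_force: [-0.3, -0.2, -3.5]
width: 0.126
gripper_force: 30.0
```

>>> jog_arm --pt "0 0 -1 0 0 0 0.6" --pt "0 0 -2.5 0 0 0 0.6" --pt "0 0 -4 0 0 0 0.6" --pt "0 0 -5.5 0 0 0 0.6" --pt "0 0 -6 0 0 0 0.6"

```text
time_s: 5.7
position: [0.4761, 0.2181, 0.2029]
tcp_rot: [[0.999, 0.04, 0.003], [0.04, -0.999, 0.001], [0.003, -0.001, -1.0]]
wrist_force: [0.5, 0.8, -4.1]
width: 0.132
gripper_force: 30.0
```

>>> jog_arm --pt "0 2 0 0 0 2 0.6" --pt "0 5 0 0 0 4 0.6" --pt "0 8 0 0 0 6 0.6" --pt "0 11 0 0 0 8 0.6" --pt "0.1 13.7 0 0 0 9 0.6"

```text
time_s: 6.2
position: [0.4813, 0.0796, 0.2006]
tcp_rot: [[0.993, -0.118, 0.0], [-0.118, -0.993, -0.0], [0.0, 0.0, -1.0]]
wrist_force: [0.6, -0.4, -3.2]
width: 0.129
gripper_force: 30.0
```

>>> jog_arm --pt "0 0 0.5 0 0 0 0.6" --pt "0 0 1.5 0 0 0 0.6" --pt "0 0 2.4 0 0 0 0.6" --pt "0 0 2.4 0 0 0 0.6" --pt "0 0 2.4 0 0 0 0.6"

```text
time_s: 6.7
position: [0.4813, 0.0815, 0.1759]
tcp_rot: [[0.993, -0.116, -0.001], [-0.116, -0.993, -0.0], [-0.001, 0.0, -1.0]]
wrist_force: [-0.5, -0.1, -3.8]
width: 0.128
gripper_force: 30.0
```

Run:
```python
from h import *
import pickle
np.set_printoptions(precision=4,suppress=True)
st,s,T,W=wr("w2"); pickle.dump((st,s,T),open("w2.pkl","wb"))
print(st["position"],np.arctan2(st["tcp_rot"][1][0],st["tcp_rot"][0][0]),st["wrist_force"])
p=W.reshape(-1,3)
print(np.round(W[0:240:20,320],3).tolist())
im=s["color"][:260,160:500,::-1]
cv2.imwrite("pics/w2c.png",cv2.resize(im,None,fx=2.3,fy=2.3,interpolation=cv2.INTER_CUBIC))
```

```text
[0.4813 0.0815 0.1759] -0.11634487222328546 [-0.4729 -0.1173 -3.7856]
[[0.623, 0.065, 0.151], [0.619, 0.065, 0.135], [0.612, 0.066, 0.125], [0.619, 0.065, 0.045], [0.581, 0.07, 0.187], [0.584, 0.07, 0.097], [0.565, 0.072, 0.187], [0.557, 0.073, 0.185], [0.549, 0.074, 0.205], [0.542, 0.075, 0.207], [0.534, 0.076, 0.207], [0.526, 0.077, 0.207]]
```

View pics/w2c.png

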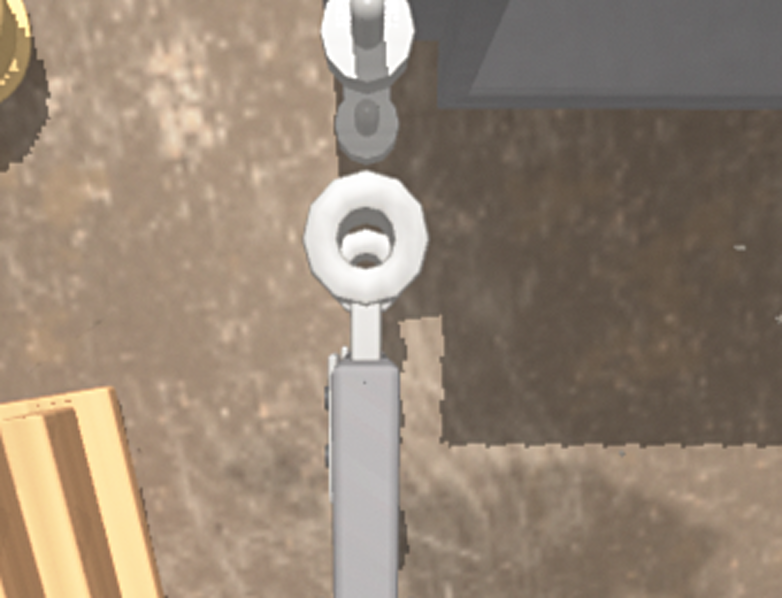

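The view shows the upper knuckle ring at crop (366,238), the upper lug with its pin at (367,25), and the lower lug with its pin at (367,122). They're nearly collinear. Next I'll fit circles to each.

Run:
```python
from h import *
import pickle
from scipy.optimize import least_squares
np.set_printoptions(precision=2,suppress=True)
st,s,T=pickle.load(open("w2.pkl","rb")); W=cloud(s,T)
R=st["tcp_rot"]; L=((W-st["position"])@R)*1000   # tool frame mm: x fwd, y right
z=W[...,2]
def plane_pts(z0,zlo,zhi,box):   # mask by height, outline pixels cast as rays onto plane z0
    m=np.zeros(z.shape,np.uint8); a,b,c,e=box
    m[b:e,a:c]=((z>zlo)&(z<zhi))[b:e,a:c]; 
    cs=cv2.findContours(m,cv2.RETR_EXTERNAL,cv2.CHAIN_APPROX_NONE)[0]; c=max(cs,key=cv2.contourArea)[:,0,:].astype(float)
    d=np.stack([(c[:,0]-s["cx"])/s["fx"],-(c[:,1]-s["cy"])/s["fy"],-np.ones(len(c))],-1)@T[:3,:3].T
    P=T[:3,3]+d*((z0-T[2,3])/d[:,2])[:,None]
    return c,((P-st["position"])@R)*1000
def fit(P,r): 
    f=least_squares(lambda q:np.hypot(P[:,0]-q[0],P[:,1]-q[1])-q[2],[*P[:,:2].mean(0),r],loss="soft_l1",f_scale=.5);return f.x
c,P=plane_pts(.187,.180,.195,(280,60,360,135)); k=P[:,0]>85; print("knuckle",fit(P[k],12),len(P))
c,P=plane_pts(.133,.128,.138,(290,0,350,45)); k=(c[:,1]>1); print("up lug",fit(P[k],11),P[k][:,0].min(),P[:,1].min(),P[:,1].max(),len(P))
c,P=plane_pts(.045,.04,.049,(290,25,350,80)); k=(c[:,1]>50);print("low lug",fit(P[k],11),P[:,1].min(),P[:,1].max(),len(P))
for n,a,b in(("uppin",.140,.156),("lowpin",.05,.066)):
    q=L[(z>a)&(z<b)&(abs(L[...,1])<15)&(L[...,0]>125)&(L[...,0]<165)]; print(n,len(q),q.mean(0),q.min(0),q.max(0))
for r in (60,64,68):
  print(r,L[r,300:345][(z[r,300:345]>.03)][:, :2][::3].tolist())
```

```text
knuckle [91.24 -0.94 11.39] 160
up lug [139.48  -0.51   9.2 ] 130.61921914999164 -11.427708688759434 10.125757575913891 153
low lug [141.88  -0.77  10.33] -11.598741422403126 9.516788350612849 93
uppin 243 [140.41  -0.53  28.14] [138.28  -4.28  22.81] [143.47   3.43  35.78]
lowpin 135 [141.58  -0.7  115.63] [138.57  -4.5  110.8 ] [146.16   3.12 125.74]
60 [[138.43597796260494, -10.107329336040301], [138.4381987513316, -7.747949880731467], [138.27870696136594, -5.376330563927094], [138.1279978923509, -3.0165739556739632], [137.87494141076746, -0.6678045645562357], [138.36584547681704, 1.6906684868043769], [138.24348923505414, 4.0398034515427135], [138.2769969706366, 6.397574067533838], [138.1413084477302, 8.732886387646431]]
64 [[136.53088089528055, -9.484087488608225], [135.2836533381651, -6.9524776635988355], [135.26369362501893, -4.595848489119021], [135.45703267298174, -2.245843443462947], [135.39192884443204, 0.11587738831025293], [135.4922174230039, 2.4815153907378127], [135.6358066310706, 4.859174319013724], [135.90133735909424, 7.2641544975592645]]
68 [[134.15087049256553, -7.160989090765694], [132.9255423316907, -4.645732803159446], [132.33103897198907, -2.2470251070216367], [132.43841365549017, 0.11351441893083816], [132.78350948508944, 2.4962752072742487], [133.51758679398105, 4.944981419212601]]
```

>>> jog_arm --pt "1.3 0 0 0 0 0 0.6" --pt "2.8 0.03 0 0 0 0 0.6" --pt "4.2 0.03 0 0 0 0 0.6" --pt "5.0 0.03 0 0 0 0 0.6" --pt "5.03 0.03 0 0 0 0 0.6"

```text
time_s: 7.25
position: [0.5328, 0.0745, 0.1763]
tcp_rot: [[0.993, -0.118, 0.0], [-0.118, -0.993, 0.0], [0.0, -0.0, -1.0]]
wrist_force: [-0.5, -0.6, -3.5]
width: 0.129
gripper_force: 30.0
```

>>> jog_arm --pt "0 0 0.2 0 0 0 0.6" --pt "0 0 0.5 0 0 0 0.6" --pt "0 0 0.8 0 0 0 0.6" --pt "0 0 0.8 0 0 0 0.6" --pt "0 0 0.8 0 0 0 0.6"

```text
time_s: 7.75
position: [0.5313, 0.0747, 0.1683]
tcp_rot: [[0.993, -0.117, -0.0], [-0.117, -0.993, -0.0], [-0.0, 0.0, -1.0]]
wrist_force: [0.3, 0.1, -3.0]
width: 0.131
gripper_force: 30.0
```

Run:
```python
from h import *
import pickle
np.set_printoptions(precision=4,suppress=True)
st,s,T,W=wr("w3"); pickle.dump((st,s,T),open("w3.pkl","wb"))
print(st["position"],st["wrist_force"])
im=s["color"][70:150,270:370,::-1]
cv2.imwrite("pics/w3c.png",cv2.resize(im,None,fx=7,fy=7,interpolation=cv2.INTER_CUBIC))
```

```text
[0.5313 0.0747 0.1683] [ 0.3134  0.056  -2.9619]
```

View pics/w3c.png

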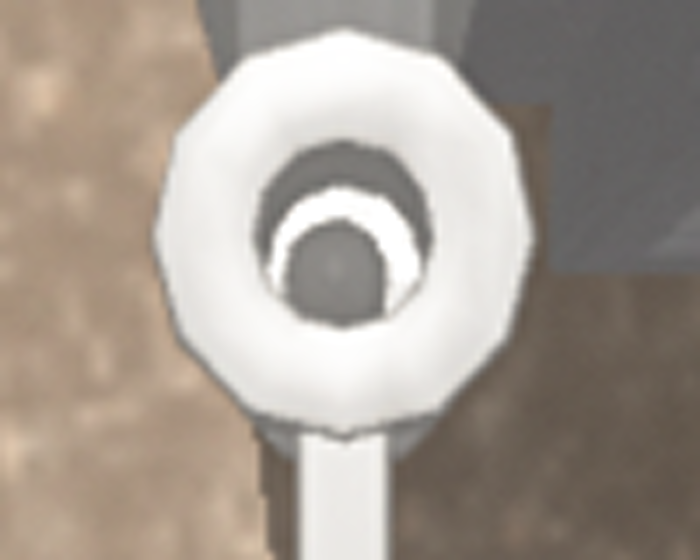

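Through the bore the pin tip is at crop (336,270), against an axis expected at about (343,275). I'll correct by roughly +0.3 mm in x and -0.5 mm in y, then lower gently.

>>> jog_arm --pt "0.03 -0.05 0 0 0 0 0.6" --pt "0.03 -0.05 0.2 0 0 0 0.6" --pt "0.03 -0.05 0.5 0 0 0 0.6" --pt "0.03 -0.05 0.8 0 0 0 0.6" --pt "0.03 -0.05 1.0 0 0 0 0.6"

```text
time_s: 8.3
position: [0.5317, 0.0751, 0.1579]
tcp_rot: [[0.993, -0.117, -0.0], [-0.117, -0.993, -0.0], [-0.0, 0.0, -1.0]]
wrist_force: [0.7, 0.4, -3.3]
width: 0.13
gripper_force: 30.0
```

Run:
```python
from station import *
s=read_state();print(s["position"],s["wrist_force"],s["ft_torque"],s["width"])
```

```text
[0.53167084 0.07514998 0.1579212 ] [ 0.66297171  0.42766965 -3.30857445] [-0.03419938  0.19034973  0.01052811] 0.1300381567253056
```

>>> jog_arm --pt "0 0 0.2 0 0 0 0.6" --pt "0 0 0.4 0 0 0 0.6" --pt "0 0 0.6 0 0 0 0.6" --pt "0 0 0.8 0 0 0 0.6" --pt "0 0 0.9 0 0 0 0.6"

```text
time_s: 8.8
position: [0.5318, 0.0751, 0.1491]
tcp_rot: [[0.993, -0.117, -0.0], [-0.117, -0.993, -0.0], [-0.0, 0.0, -1.0]]
wrist_force: [-0.1, 0.4, -3.5]
width: 0.131
gripper_force: 30.0
```

>>> jog_arm --pt "0 0 0.05 0 0 0 0.6" --pt "0 0 0.1 0 0 0 0.6" --pt "0 0 0.15 0 0 0 0.6" --pt "0 0 0.2 0 0 0 0.6" --pt "0 0 0.25 0 0 0 0.6"

```text
time_s: 9.3
position: [0.5319, 0.0752, 0.1469]
tcp_rot: [[0.993, -0.117, 0.0], [-0.117, -0.993, 0.0], [0.0, -0.0, -1.0]]
wrist_force: [0.1, 0.0, -3.9]
width: 0.129
gripper_force: 30.0
```

>>> jog_arm --pt "0 0 0.05 0 0 0 0.6" --pt "0 0 0.1 0 0 0 0.6" --pt "0 0 0.15 0 0 0 0.6" --pt "0 0 0.2 0 0 0 0.6" --pt "0 0 0.2 0 0 0 0.6"

```text
time_s: 9.8
position: [0.5318, 0.0751, 0.1448]
tcp_rot: [[0.993, -0.117, -0.0], [-0.117, -0.993, -0.0], [-0.0, 0.0, -1.0]]
wrist_force: [0.0, 0.2, -3.7]
width: 0.129
gripper_force: 30.0
```

>>> jog_arm --pt "0 0 0.03 0 0 0 0.6" --pt "0 0 0.06 0 0 0 0.6" --pt "0 0 0.1 0 0 0 0.6" --pt "0 0 0.1 0 0 0 0.6" --pt "0 0 0.1 0 0 0 0.6"

```text
time_s: 10.3
position: [0.5319, 0.0752, 0.1439]
tcp_rot: [[0.993, -0.117, 0.0], [-0.117, -0.993, 0.0], [0.0, -0.0, -1.0]]
wrist_force: [-0.0, 0.0, -2.8]
width: 0.13
gripper_force: 30.0
```

Force is starting to change, so I'll keep going in 0.5 mm steps.

>>> jog_arm --pt "0 0 0.02 0 0 0 0.6" --pt "0 0 0.04 0 0 0 0.6" --pt "0 0 0.05 0 0 0 0.6" --pt "0 0 0.05 0 0 0 0.6" --pt "0 0 0.05 0 0 0 0.6"

```text
time_s: 10.8
position: [0.532, 0.0752, 0.1437]
tcp_rot: [[0.993, -0.117, 0.0], [-0.117, -0.993, 0.0], [0.0, -0.0, -1.0]]
wrist_force: [-3.5, 0.4, 5.5]
width: 0.125
gripper_force: 30.0
```

Run:
```python
from h import *
np.set_printoptions(precision=4,suppress=True)
st,s,T,W=wr("w4"); print(st["position"],st["wrist_force"],st["ft_torque"])
z=W[...,2]; m=(z>.14)&(z<.2)
L=((W-st["position"])@st["tcp_rot"])
k=m&(L[...,0]>.082)&(L[...,0]<.103)&(abs(L[...,1])<.012); print("knuckle top z",np.percentile(z[k],[10,50,90]),k.sum())
k=m&(L[...,0]>.04)&(L[...,0]<.068)&(abs(L[...,1])<.005); print("panel top z",np.percentile(z[k],[10,50,90]),k.sum())
```

```text
[0.532  0.0752 0.1437] [-3.4817  0.3564  5.5455] [-0.1006  0.2653 -0.0772]
knuckle top z [0.15   0.1548 0.1558] 2244
panel top z [0.1741 0.175  0.1757] 1719
```

Seated: the upper knuckle top is at 0.155 m and the panel top at 0.175 m, with contact force present. Release and rise.

>>> jog_arm --pt "0 0 -0.03 0 0 0 1.6" --pt "0 0 -0.03 0 0 0 2.0" --pt "0 0 -0.03 0 0 0 2.6" --pt "0 0 -0.03 0 0 0 3" --pt "0 0 -0.03 0 0 0 3"

```text
time_s: 11.35
position: [0.5319, 0.0752, 0.1436]
tcp_rot: [[0.993, -0.117, -0.0], [-0.117, -0.993, -0.0], [-0.0, 0.0, -1.0]]
wrist_force: [-0.3, 0.7, -0.4]
width: 0.33
gripper_force: 0.0
```

>>> jog_arm --pt "0 0 -1 0 0 0 3" --pt "0 0 -3 0 0 0 3" --pt "0 0 -5 0 0 0 3" --pt "0 0 -7 0 0 0 3" --pt "0 0 -7 0 0 0 3"

```text
time_s: 11.85
position: [0.5334, 0.0753, 0.2169]
tcp_rot: [[0.993, -0.117, 0.004], [-0.117, -0.993, 0.0], [0.004, -0.001, -1.0]]
wrist_force: [-0.3, 0.2, -0.3]
width: 0.328
gripper_force: 0.0
```

Run:
```python
from h import *
np.set_printoptions(precision=4,suppress=True)
from station import snapshot
s=snapshot("side"); im=s["color"][170:360,225:425,::-1]
cv2.imwrite("pics/s5.png",cv2.resize(im,None,fx=3,fy=3,interpolation=cv2.INTER_CUBIC))
st,s,T,W=wr("w5"); print(st["position"],st["wrist_force"])
p=W.reshape(-1,3); o=np.array([.5319,.0752]); R=np.array(st["tcp_rot"])[:2,:2]
l=(p[:,:2]-o)@R; k=(p[:,2]>.15)&(abs(l[:,1])<.03)&(l[:,0]>-.08)&(l[:,0]<.12)
for a,b in((.02,.04),(.05,.068),(.084,.1)):
    q=k&(l[:,0]>a)&(l[:,0]<b); print(a,q.sum(),np.median(p[q,2]),np.median(l[q,1]))
```

```text
[0.5326 0.0753 0.2152] [-0.1905 -0.5195 -0.9786]
0.02 47559 0.32867947942386677 -0.0006782482450909272
0.05 647 0.174032051454141 -0.0015188752148379816
0.084 1055 0.15544980234382144 0.0041447166383719045
```

View pics/s5.png

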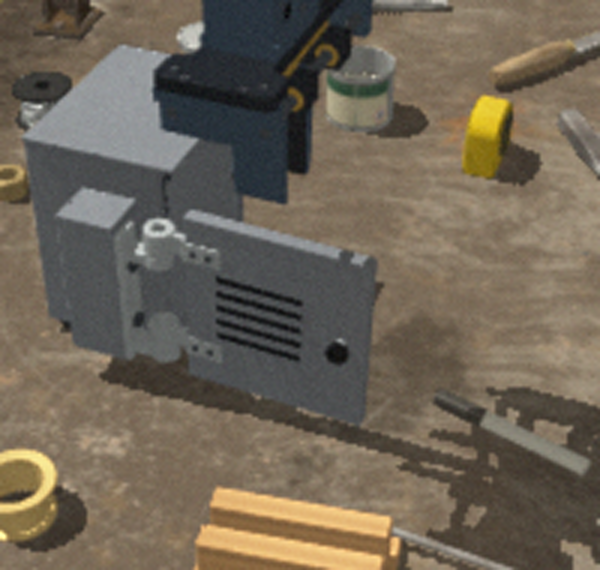

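The side view shows the door hung with both knuckles down, crop (160,235) and (165,335), and still open. Now I'll place the closed fingers on the front side.

>>> jog_arm --pt "-1.5 -2.5 0 0 0 0 0" --pt "-3 -4 0 0 0 0 0" --pt "-4 -5 0 0 0 0 0" --pt "-4 -5 0 0 0 0 0" --pt "-4 -5 0 0 0 0 0"

```text
time_s: 12.45
position: [0.498, 0.1294, 0.2134]
tcp_rot: [[0.993, -0.116, -0.0], [-0.116, -0.993, -0.0], [-0.0, 0.0, -1.0]]
wrist_force: [-0.0, 0.6, 0.4]
width: 0.004
gripper_force: 0.0
```

>>> jog_arm --pt "0 0 3 0 0 0 0" --pt "0 0 6 0 0 0 0" --pt "0 0 8 0 0 0 0" --pt "0 0 8.4 0 0 0 0" --pt "0 0 8.4 0 0 0 0"

```text
time_s: 12.95
position: [0.4981, 0.129, 0.1294]
tcp_rot: [[0.993, -0.118, -0.001], [-0.118, -0.993, -0.0], [-0.001, 0.0, -1.0]]
wrist_force: [0.7, 0.6, -0.0]
width: 0.005
gripper_force: 0.0
```

>>> jog_arm --pt "0 0.5 0 0 0 0 0" --pt "0 1 0 0 0 0 0" --pt "0 1.5 0 0 0 0 0" --pt "0 2 0 0 0 0 0" --pt "0 2.5 0 0 0 0 0"

```text
time_s: 13.45
position: [0.4951, 0.1042, 0.13]
tcp_rot: [[0.993, -0.117, 0.0], [-0.117, -0.993, 0.0], [0.0, -0.0, -1.0]]
wrist_force: [0.4, -0.5, 0.1]
width: 0.004
gripper_force: 0.0
```

>>> jog_arm --pt "-0.11 0.69 0 0 0 -3 0" --pt "-0.19 1.39 0 0 0 -6 0" --pt "-0.23 2.1 0 0 0 -9 0" --pt "-0.23 2.8 0 0 0 -12 0" --pt "-0.2 3.5 0 0 0 -15 0"

```text
time_s: 13.95
position: [0.4889, 0.0696, 0.1298]
tcp_rot: [[0.989, 0.146, 0.0], [0.146, -0.989, 0.0], [0.0, 0.0, -1.0]]
wrist_force: [-0.4, 0.4, 0.7]
width: 0.008
gripper_force: 0.1
```

>>> jog_arm --pt "-0.11 0.69 0 0 0 -3 0" --pt "-0.19 1.39 0 0 0 -6 0" --pt "-0.23 2.1 0 0 0 -9 0" --pt "-0.23 2.8 0 0 0 -12 0" --pt "-0.2 3.5 0 0 0 -15 0"

```text
time_s: 14.45
position: [0.492, 0.0347, 0.1298]
tcp_rot: [[0.918, 0.397, 0.0], [0.397, -0.918, 0.0], [0.0, 0.0, -1.0]]
wrist_force: [0.1, 0.8, 0.5]
width: 0.005
gripper_force: 0.1
```

Run:
```python
from h import *
np.set_printoptions(precision=4,suppress=True)
from station import snapshot
s=snapshot("scene"); im=s["color"][150:320,240:440,::-1]
cv2.imwrite("pics/s6.png",cv2.resize(im,None,fx=3,fy=3,interpolation=cv2.INTER_CUBIC))
```

```text
(no output)
```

View pics/s6.png

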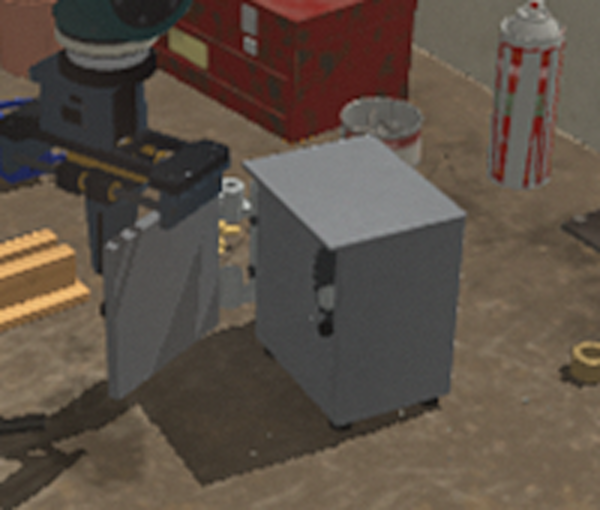

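The scene view shows the door, crop (160,290), swinging with the fingers toward the housing. Continuing.

>>> jog_arm --pt "-0.11 0.69 0 0 0 -3 0" --pt "-0.19 1.39 0 0 0 -6 0" --pt "-0.23 2.1 0 0 0 -9 0" --pt "-0.23 2.8 0 0 0 -12 0" --pt "-0.2 3.5 0 0 0 -15 0"

```text
time_s: 15.0
position: [0.504, 0.002, 0.1297]
tcp_rot: [[0.784, 0.62, 0.0], [0.62, -0.784, 0.0], [0.0, -0.0, -1.0]]
wrist_force: [-1.3, 1.1, 0.5]
width: -0.0
gripper_force: 0.1
```

>>> jog_arm --pt "-0.11 0.69 0 0 0 -3 0" --pt "-0.19 1.39 0 0 0 -6 0" --pt "-0.23 2.1 0 0 0 -9 0" --pt "-0.23 2.8 0 0 0 -12 0" --pt "-0.2 3.5 0 0 0 -15 0"

```text
time_s: 15.5
position: [0.5242, -0.0267, 0.1297]
tcp_rot: [[0.597, 0.802, -0.0], [0.802, -0.597, 0.0], [0.0, -0.0, -1.0]]
wrist_force: [-0.2, 0.6, 0.1]
width: 0.004
gripper_force: 0.1
```

>>> jog_arm --pt "-0.08 0.46 0 0 0 -2 0" --pt "-0.14 0.93 0 0 0 -4 0" --pt "-0.19 1.39 0 0 0 -6 0" --pt "-0.22 1.86 0 0 0 -8 0" --pt "-0.23 2.33 0 0 0 -10 0"

```text
time_s: 16.0
position: [0.5414, -0.0424, 0.1297]
tcp_rot: [[0.449, 0.893, -0.0], [0.893, -0.449, 0.0], [-0.0, -0.0, -1.0]]
wrist_force: [-0.7, 0.2, -1.1]
width: 0.007
gripper_force: 0.1
```

```bash
cat > d.py <<'E'
from h import *
from station import snapshot,read_state
np.set_printoptions(precision=4,suppress=True)
st=read_state(); print(st["position"],st["wrist_force"])
for n in("scene","side"):
    s=snapshot(n); W=cloud(s); p=W.reshape(-1,3); p=p[~np.isnan(p[:,0])]
    c,sn=np.cos(-.1165),np.sin(-.1165); o=np.array([.679,-.044]); l=(p[:,:2]-o)@np.array([[c,-sn],[sn,c]])
    k=(p[:,2]>.03)&(p[:,2]<.085)&(l[:,0]<-.057)&(l[:,0]>-.16)&(l[:,1]>-.08)&(l[:,1]<.075)
    print(n,k.sum())
    if k.sum()>50:
        b=np.polyfit(l[k,1],l[k,0],1)
        for _ in range(8):
            r=l[k,0]-np.polyval(b,l[k,1]); g=abs(r)<.004; b=np.polyfit(l[k][g,1],l[k][g,0],1)
        print("  door face: angle from shut deg",np.degrees(np.arctan(b[0])),"x_h at y=-.05,+.07:",np.polyval(b,[-.05,.07]),g.sum())
E
python3 d.py
```

```text
[ 0.5414 -0.0424  0.1297] [-0.7345  0.1951 -1.0986]
scene 148
  door face: angle from shut deg 17.550720644238726 x_h at y=-.05,+.07: [-0.1292 -0.0912] 80
side 692
  door face: angle from shut deg 21.98254565171618 x_h at y=-.05,+.07: [-0.1355 -0.0871] 690
```

>>> jog_arm --pt "-0.08 0.46 0 0 0 -2 0" --pt "-0.14 0.93 0 0 0 -4 0" --pt "-0.19 1.39 0 0 0 -6 0" --pt "-0.22 1.86 0 0 0 -8 0" --pt "-0.23 2.33 0 0 0 -10 0"

```text
time_s: 16.6
position: [0.561, -0.0547, 0.1297]
tcp_rot: [[0.288, 0.958, -0.0], [0.958, -0.288, 0.0], [-0.0, -0.0, -1.0]]
wrist_force: [0.2, 0.0, -0.2]
width: 0.003
gripper_force: 0.1
```

>>> jog_arm --pt "-0.04 0.23 0 0 0 -1 0" --pt "-0.08 0.46 0 0 0 -2 0" --pt "-0.11 0.69 0 0 0 -3 0" --pt "-0.14 0.93 0 0 0 -4 0" --pt "-0.17 1.16 0 0 0 -5 0"

```text
time_s: 17.1
position: [0.5719, -0.0597, 0.1297]
tcp_rot: [[0.202, 0.979, -0.0], [0.979, -0.202, 0.0], [-0.0, -0.0, -1.0]]
wrist_force: [-0.1, 0.3, 0.5]
width: 0.01
gripper_force: 0.1
```

```bash
python3 d.py
```

```text
[ 0.5719 -0.0597  0.1297] [-0.0881  0.2848  0.5457]
scene 386
  door face: angle from shut deg 7.33737764067274 x_h at y=-.05,+.07: [-0.0942 -0.0788] 338
side 525
  door face: angle from shut deg 7.541266347312315 x_h at y=-.05,+.07: [-0.0937 -0.0779] 525
```

>>> jog_arm --pt "-0.03 0.18 0 0 0 -0.8 0" --pt "-0.06 0.37 0 0 0 -1.6 0" --pt "-0.09 0.55 0 0 0 -2.4 0" --pt "-0.12 0.74 0 0 0 -3.2 0" --pt "-0.14 0.93 0 0 0 -4 0"

```text
time_s: 17.7
position: [0.5808, -0.063, 0.1296]
tcp_rot: [[0.133, 0.991, -0.0], [0.991, -0.133, 0.0], [0.0, -0.0, -1.0]]
wrist_force: [0.4, -0.1, 0.2]
width: 0.008
gripper_force: 0.1
```

>>> jog_arm --pt "0 0.08 0 0 0 0 0" --pt "0 0.16 0 0 0 0 0" --pt "0 0.24 0 0 0 0 0" --pt "0 0.32 0 0 0 0 0" --pt "0 0.4 0 0 0 0 0"

```text
time_s: 18.2
position: [0.5847, -0.0635, 0.1296]
tcp_rot: [[0.134, 0.991, -0.0], [0.991, -0.134, 0.0], [-0.0, -0.0, -1.0]]
wrist_force: [-0.8, -0.7, 0.8]
width: 0.005
gripper_force: 0.1
```

```bash
python3 d.py
```

```text
[ 0.5847 -0.0635  0.1296] [-0.7785 -0.7484  0.7636]
scene 485
  door face: angle from shut deg 2.077135182723721 x_h at y=-.05,+.07: [-0.0798 -0.0755] 428
side 469
  door face: angle from shut deg 2.217334296923998 x_h at y=-.05,+.07: [-0.0794 -0.0747] 469
```

>>> jog_arm --pt "0 0.06 0 0 0 0 0" --pt "0 0.12 0 0 0 0 0" --pt "0 0.18 0 0 0 0 0" --pt "0 0.24 0 0 0 0 0" --pt "0 0.3 0 0 0 0 0"

```text
time_s: 18.8
position: [0.5876, -0.0639, 0.1297]
tcp_rot: [[0.134, 0.991, 0.0], [0.991, -0.134, -0.0], [-0.0, 0.0, -1.0]]
wrist_force: [-0.2, -0.2, -0.0]
width: 0.007
gripper_force: 0.1
```

>>> jog_arm --pt "0 0.02 0 0 0 0 0" --pt "0 0.04 0 0 0 0 0" --pt "0 0.06 0 0 0 0 0" --pt "0 0.08 0 0 0 0 0" --pt "0 0.1 0 0 0 0 0"

```text
time_s: 19.3
position: [0.5883, -0.064, 0.1296]
tcp_rot: [[0.134, 0.991, -0.001], [0.991, -0.134, 0.0], [-0.0, -0.001, -1.0]]
wrist_force: [-3.8, -0.2, 2.1]
width: 0.006
gripper_force: 1.9
```

```bash
python3 d.py
```

```text
[ 0.5883 -0.064   0.1296] [-3.7886 -0.1648  2.118 ]
scene 501
  door face: angle from shut deg 0.5118831710743494 x_h at y=-.05,+.07: [-0.076  -0.0749] 456
side 440
  door face: angle from shut deg 0.8690043189127888 x_h at y=-.05,+.07: [-0.0759 -0.074 ] 440
```

>>> jog_arm --pt "0 0.02 0 0 0 0 0" --pt "0 0.04 0 0 0 0 0" --pt "0 0.05 0 0 0 0 0" --pt "0 0.05 0 0 0 0 0" --pt "0 0.05 0 0 0 0 0"

```text
time_s: 19.9
position: [0.5885, -0.064, 0.1296]
tcp_rot: [[0.134, 0.991, -0.001], [0.991, -0.134, 0.0], [-0.0, -0.001, -1.0]]
wrist_force: [-6.5, 1.1, 4.4]
width: 0.007
gripper_force: 3.7
```

```bash
python3 d.py
python3 - <<'E'
from h import *
from station import snapshot
s=snapshot("scene"); im=s["color"][170:310,280:420,::-1]
cv2.imwrite("pics/s7.png",cv2.resize(im,None,fx=4,fy=4,interpolation=cv2.INTER_CUBIC))
E
```

```text
[ 0.5885 -0.064   0.1296] [-6.4915  1.0829  4.4172]
scene 504
  door face: angle from shut deg 0.6483214549260297 x_h at y=-.05,+.07: [-0.0761 -0.0747] 455
side 439
  door face: angle from shut deg 0.8361971867875436 x_h at y=-.05,+.07: [-0.0759 -0.0741] 439
```

View pics/s7.png

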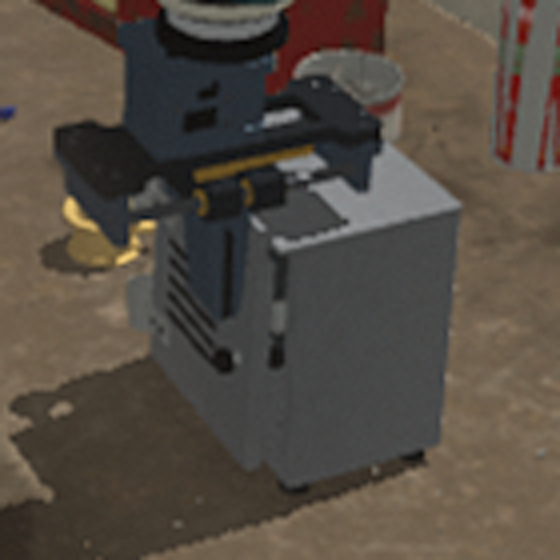

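The scene view shows the door lying along the housing front, with its free edge at crop (258,430). The finger tip at (220,310) sits above the knob at (225,358). I'll check the stop's face position from the first picture against the door's back face.

Run:
```python
from h import *
import pickle
d=pickle.load(open("s0.pkl","rb")); np.set_printoptions(precision=4,suppress=True)
for n in("scene","side"):
    W=cloud(d[n]); p=W.reshape(-1,3); p=p[~np.isnan(p[:,0])]
    c,sn=np.cos(-.1165),np.sin(-.1165); o=np.array([.679,-.044]); l=(p[:,:2]-o)@np.array([[c,-sn],[sn,c]])
    for y0,y1,z0,z1 in((-.08,-.04,.09,.11),(-.08,-.07,.03,.08),(-.07,-.045,.03,.08),(.05,.07,.03,.08),(-.08,.08,.18,.2)):
        k=(p[:,2]>z0)&(p[:,2]<z1)&(l[:,1]>y0)&(l[:,1]<y1)&(abs(l[:,0]+.055)<.03)
        if k.sum(): print(n,(y0,y1,z0),k.sum(),"x_h pct",np.percentile(l[k,0],[1,5,20,50,95]))
    k=(p[:,2]>.085)&(p[:,2]<.115)&(l[:,1]>-.085)&(l[:,1]<-.04)&(l[:,0]<-.057)&(l[:,0]>-.09)
    if k.sum(): print(" stop",k.sum(),np.median(l[k],0),np.percentile(l[k],[5,95],axis=0),np.median(p[k,2]))
```

```text
scene (-0.08, -0.04, 0.09) 112 x_h pct [-0.0651 -0.0628 -0.0561 -0.0486 -0.0274]
scene (-0.08, -0.07, 0.03) 183 x_h pct [-0.0568 -0.055  -0.0511 -0.0412 -0.0269]
scene (-0.07, -0.045, 0.03) 32 x_h pct [-0.0571 -0.0563 -0.0559 -0.0547 -0.0534]
scene (0.05, 0.07, 0.03) 82 x_h pct [-0.0566 -0.0564 -0.0546 -0.0454 -0.0271]
scene (-0.08, 0.08, 0.18) 658 x_h pct [-0.0708 -0.0695 -0.0636 -0.0488 -0.0272]
 stop 19 [-0.062  -0.0611] [[-0.0652 -0.0662]
 [-0.0588 -0.0574]] 0.10375817011666921
side (-0.08, -0.04, 0.09) 85 x_h pct [-0.064  -0.0635 -0.0566 -0.0425 -0.0276]
side (-0.08, -0.07, 0.03) 90 x_h pct [-0.0543 -0.0539 -0.0431 -0.0363 -0.026 ]
side (-0.07, -0.045, 0.03) 74 x_h pct [-0.0555 -0.0552 -0.0544 -0.0526 -0.0301]
side (0.05, 0.07, 0.03) 15 x_h pct [-0.0553 -0.0552 -0.0549 -0.0544 -0.0534]
side (-0.08, 0.08, 0.18) 769 x_h pct [-0.0702 -0.0693 -0.0626 -0.0484 -0.0273]
 stop 17 [-0.0609 -0.0539] [[-0.064  -0.0589]
 [-0.0575 -0.0515]] 0.10166347495812311
```

The stop face at x_h ≈ -0.064 matches the door's back face, so the door is shut on the rubber. Back off slowly.

>>> jog_arm --pt "0 -0.03 0 0 0 0 0" --pt "0 -0.06 0 0 0 0 0" --pt "0 -0.1 0 0 0 0 0" --pt "0 -0.2 0 0 0 0 0" --pt "0 -0.5 0 0 0 0 0"

```text
time_s: 20.55
position: [0.5844, -0.0635, 0.1298]
tcp_rot: [[0.134, 0.991, 0.001], [0.991, -0.134, -0.0], [0.0, 0.001, -1.0]]
wrist_force: [0.5, -0.5, -0.1]
width: 0.005
gripper_force: 0.0
```

>>> jog_arm --pt "0 -1 0 0 0 0 0" --pt "0 -3 0 0 0 0 0" --pt "0 -5 0 0 0 0 0" --pt "0 -6 -3 0 0 0 0" --pt "0 -6 -6 0 0 0 0"

```text
time_s: 21.05
position: [0.522, -0.055, 0.1895]
tcp_rot: [[0.134, 0.991, -0.003], [0.991, -0.134, 0.0], [0.0, -0.003, -1.0]]
wrist_force: [1.0, -0.5, -0.5]
width: 0.004
gripper_force: 0.0
```

>>> jog_arm --pt "0 0 -3 0 0 0 0" --pt "0 0 -6 0 0 0 0" --pt "0 0 -6 0 0 0 0" --pt "0 0 -6 0 0 0 0" --pt "0 0 -6 0 0 0 0"

```text
time_s: 21.55
position: [0.5238, -0.0552, 0.2485]
tcp_rot: [[0.134, 0.991, -0.001], [0.991, -0.134, 0.0], [0.0, -0.002, -1.0]]
wrist_force: [-0.1, -0.2, 0.1]
width: 0.007
gripper_force: 0.0
```

```bash
python3 d.py
python3 - <<'E'
from h import *
from station import snapshot
a=[cv2.resize(snapshot(n)["color"][y:y+160,x:x+160,::-1],(400,400),interpolation=cv2.INTER_CUBIC) for n,x,y in(("scene",270,170),("side",200,160))]
cv2.imwrite("pics/s8.png",np.hstack(a))
E
```

```text
[ 0.5238 -0.0552  0.2485] [-0.0733 -0.2191  0.0781]
scene 499
  door face: angle from shut deg 0.9437619788555505 x_h at y=-.05,+.07: [-0.0768 -0.0748] 451
side 449
  door face: angle from shut deg 1.2665919771540033 x_h at y=-.05,+.07: [-0.0768 -0.0741] 449
```

View pics/s8.png

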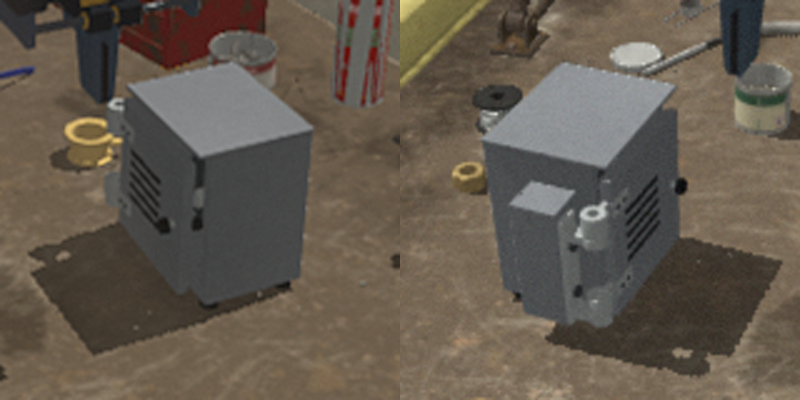

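```bash
python3 d.py; python3 d.py
```

```text
[ 0.5242 -0.0553  0.2487] [-0.7344 -0.8501 -0.681 ]
scene 501
  door face: angle from shut deg 1.0526937314427458 x_h at y=-.05,+.07: [-0.0769 -0.0747] 454
side 452
  door face: angle from shut deg 1.2311452488391335 x_h at y=-.05,+.07: [-0.0767 -0.0741] 452
[ 0.5244 -0.0554  0.2491] [-0.7445 -0.2633 -0.1798]
scene 512
  door face: angle from shut deg 0.9794170816954639 x_h at y=-.05,+.07: [-0.0768 -0.0748] 464
side 450
  door face: angle from shut deg 1.1639318575247632 x_h at y=-.05,+.07: [-0.0766 -0.0742] 450
```

>>> jog_arm --pt "0 0 3 0 0 0 0" --pt "0 0 6 0 0 0 0" --pt "0 0 9 0 0 0 0" --pt "0 0 11.9 0 0 0 0" --pt "0 0 11.9 0 0 0 0"

```text
time_s: 22.45
position: [0.5224, -0.0551, 0.1275]
tcp_rot: [[0.134, 0.991, -0.006], [0.991, -0.134, 0.001], [0.0, -0.006, -1.0]]
wrist_force: [-1.1, -0.6, -0.3]
width: 0.006
gripper_force: 0.0
```

>>> jog_arm --pt "0 2 0 0 0 0 0" --pt "0 4 0 0 0 0 0" --pt "0 5.5 0 0 0 0 0" --pt "0 6 0 0 0 0 0" --pt "0 6.1 0 0 0 0 0"

```text
time_s: 22.95
position: [0.5855, -0.0636, 0.1312]
tcp_rot: [[0.134, 0.991, 0.0], [0.991, -0.134, -0.0], [-0.0, 0.0, -1.0]]
wrist_force: [0.4, 0.1, -0.5]
width: 0.005
gripper_force: 0.0
```

>>> jog_arm --pt "0 0.03 0 0 0 0 0" --pt "0 0.06 0 0 0 0 0" --pt "0 0.09 0 0 0 0 0" --pt "0 0.12 0 0 0 0 0" --pt "0 0.15 0 0 0 0 0"

```text
time_s: 23.45
position: [0.5865, -0.0638, 0.1307]
tcp_rot: [[0.134, 0.991, -0.0], [0.991, -0.134, -0.0], [-0.0, -0.0, -1.0]]
wrist_force: [-0.2, 0.2, -0.5]
width: 0.008
gripper_force: 0.0
```

>>> jog_arm --pt "0 0.02 0 0 0 0 0" --pt "0 0.04 0 0 0 0 0" --pt "0 0.06 0 0 0 0 0" --pt "0 0.08 0 0 0 0 0" --pt "0 0.1 0 0 0 0 0"

```text
time_s: 23.95
position: [0.5876, -0.0639, 0.1306]
tcp_rot: [[0.134, 0.991, -0.0], [0.991, -0.134, 0.0], [0.0, -0.0, -1.0]]
wrist_force: [-0.3, 0.2, 0.2]
width: 0.006
gripper_force: 0.0
```

>>> jog_arm --pt "0 0.01 0 0 0 0 0" --pt "0 0.02 0 0 0 0 0" --pt "0 0.03 0 0 0 0 0" --pt "0 0.03 0 0 0 0 0" --pt "0 0.03 0 0 0 0 0"

```text
time_s: 24.45
position: [0.5879, -0.0639, 0.1307]
tcp_rot: [[0.134, 0.991, 0.0], [0.991, -0.134, 0.0], [0.0, 0.0, -1.0]]
wrist_force: [0.3, -0.2, -1.1]
width: 0.005
gripper_force: 0.0
```

```bash
python3 d.py; python3 d.py
```

```text
[ 0.5879 -0.0639  0.1307] [ 0.3256 -0.1928 -1.0555]
scene 503
  door face: angle from shut deg 0.6618345432119749 x_h at y=-.05,+.07: [-0.0763 -0.075 ] 455
side 441
  door face: angle from shut deg 1.0330333833321386 x_h at y=-.05,+.07: [-0.0762 -0.074 ] 441
[ 0.5879 -0.0639  0.1307] [ 0.9338 -0.3458  0.3525]
scene 506
  door face: angle from shut deg 0.7809229755049241 x_h at y=-.05,+.07: [-0.0764 -0.0748] 461
side 447
  door face: angle from shut deg 0.907602923907368 x_h at y=-.05,+.07: [-0.0761 -0.0742] 447
```

>>> jog_arm --pt "0 0.01 0 0 0 0 0" --pt "0 0.02 0 0 0 0 0" --pt "0 0.02 0 0 0 0 0" --pt "0 0.02 0 0 0 0 0" --pt "0 0.02 0 0 0 0 0"

```text
time_s: 25.15
position: [0.5881, -0.064, 0.1307]
tcp_rot: [[0.134, 0.991, -0.0], [0.991, -0.134, 0.0], [0.0, -0.0, -1.0]]
wrist_force: [0.5, 0.3, 0.5]
width: 0.004
gripper_force: 0.1
```

```bash
python3 -c "
from station import *
s=read_state();print(s['wrist_force'],s['position'],s['gripper_force'],s['tau'])"
```

```text
[0.47073579 0.29181958 0.51242421] [ 0.58806806 -0.06395066  0.13066555] 0.051692084230126056 [ 4.71057335e-02 -6.48283339e+01 -3.64670241e+01  6.96865283e-02
  1.33323242e-02 -2.73273890e-04]
```

>>> jog_arm --pt "0 0.01 0 0 0 0 0" --pt "0 0.02 0 0 0 0 0" --pt "0 0.02 0 0 0 0 0" --pt "0 0.02 0 0 0 0 0" --pt "0 0.02 0 0 0 0 0"

```text
time_s: 25.65
position: [0.5882, -0.064, 0.1306]
tcp_rot: [[0.134, 0.991, -0.0], [0.991, -0.134, -0.0], [-0.0, -0.0, -1.0]]
wrist_force: [-1.2, -0.8, 0.3]
width: 0.001
gripper_force: 0.4
```

>>> jog_arm --pt "0 0.01 0 0 0 0 0" --pt "0 0.02 0 0 0 0 0" --pt "0 0.02 0 0 0 0 0" --pt "0 0.02 0 0 0 0 0" --pt "0 0.02 0 0 0 0 0"

```text
time_s: 26.15
position: [0.5884, -0.064, 0.1306]
tcp_rot: [[0.134, 0.991, -0.0], [0.991, -0.134, 0.0], [-0.0, -0.0, -1.0]]
wrist_force: [-2.7, -0.1, 1.3]
width: 0.004
gripper_force: 1.4
```

>>> jog_arm --pt "0 -0.01 0 0 0 0 0" --pt "0 -0.02 0 0 0 0 0" --pt "0 -0.03 0 0 0 0 0" --pt "0 -0.04 0 0 0 0 0" --pt "0 -0.05 0 0 0 0 0"

```text
time_s: 26.65
position: [0.5882, -0.064, 0.1307]
tcp_rot: [[0.134, 0.991, 0.0], [0.991, -0.134, -0.0], [0.0, 0.0, -1.0]]
wrist_force: [0.3, 0.4, 0.6]
width: -0.0
gripper_force: 0.0
```

>>> jog_arm --pt "0 -0.02 0 0 0 0 0" --pt "0 -0.05 0 0 0 0 0" --pt "0 -0.1 0 0 0 0 0" --pt "0 -0.3 0 0 0 0 0" --pt "0 -0.6 0 0 0 0 0"

```text
time_s: 27.15
position: [0.5819, -0.0631, 0.1306]
tcp_rot: [[0.134, 0.991, 0.0], [0.991, -0.134, -0.0], [-0.0, 0.0, -1.0]]
wrist_force: [-0.2, -0.7, 0.2]
width: 0.006
gripper_force: 0.0
```

>>> jog_arm --pt "0 -1 0 0 0 0 0" --pt "0 -3 0 0 0 0 0" --pt "0 -5 0 0 0 0 0" --pt "0 -6 -3 0 0 0 0" --pt "0 -6 -6 0 0 0 0"

```text
time_s: 27.65
position: [0.5198, -0.0547, 0.1904]
tcp_rot: [[0.134, 0.991, -0.003], [0.991, -0.134, 0.0], [0.0, -0.003, -1.0]]
wrist_force: [0.3, -0.7, 1.1]
width: 0.003
gripper_force: 0.0
```

>>> jog_arm --pt "0 0 -3 0 0 0 0" --pt "0 0 -6 0 0 0 0" --pt "0 0 -6 0 0 0 0" --pt "0 0 -6 0 0 0 0" --pt "0 0 -6 0 0 0 0"

```text
time_s: 28.15
position: [0.5216, -0.0549, 0.2495]
tcp_rot: [[0.134, 0.991, -0.002], [0.991, -0.134, 0.0], [-0.0, -0.002, -1.0]]
wrist_force: [-0.5, 0.0, -0.3]
width: 0.005
gripper_force: 0.0
```

```bash
python3 d.py; python3 d.py;python3 d.py
```

```text
[ 0.5216 -0.0549  0.2495] [-0.531  0.035 -0.311]
scene 497
  door face: angle from shut deg 0.9497237090608585 x_h at y=-.05,+.07: [-0.0767 -0.0747] 451
side 449
  door face: angle from shut deg 1.0843334992740126 x_h at y=-.05,+.07: [-0.0764 -0.0741] 449
[ 0.5218 -0.055   0.2494] [-0.3765  0.0126  0.4956]
scene 494
  door face: angle from shut deg 1.0122731161496181 x_h at y=-.05,+.07: [-0.0768 -0.0747] 440
side 448
  door face: angle from shut deg 1.1663056287215372 x_h at y=-.05,+.07: [-0.0765 -0.074 ] 448
[ 0.5221 -0.055   0.2497] [0.5836 0.3955 0.0983]
scene 499
  door face: angle from shut deg 0.8664001857805237 x_h at y=-.05,+.07: [-0.0766 -0.0748] 447
side 453
  door face: angle from shut deg 1.1889755818035812 x_h at y=-.05,+.07: [-0.0765 -0.074 ] 453
```

```bash
python3 -c "
from station import *
print(close_job())"
```

```text
the job is handed in; nothing more can be done
None
```

The guard door is hung on both hinge pins with its knuckles fully down. It is swung shut to within about 0.3 mm of where it first met the rubber stop, which is as fine as I could measure, so light contact is likely but not certain. The job was handed in at about 29 s, contact forces stayed under about 10 N, and the tape, neck and tin were not touched.

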